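Square up a tilt bracket with an engineer's square and hold it

ROBOT

A 7-joint arm with a two-finger parallel gripper is mounted at the origin on a cart in front of the work surface, level with it; the furniture and walls round the work are solid. World frame = base frame: x ahead of the robot, y to its left, z up, the work surface at z = 0. Lengths are in m, angles in degrees, forces in N, time in s.
With the tool pointing down it reaches from about 0.35 to 0.775 m from the base axis. Payload 3.1 kg.
Tool frame: the origin (TCP) lies between the finger pads; the fingertips stand 14 mm ahead of it and the grasp point (between the pads) lies 5 mm behind it; z points along the fingers, y is the line along which they close (so a half turn about z gives the same grasp; the last joint's range is limited). The gripper opens to 85 mm and grips with 20 to 120 N. Pads are 22 mm wide; open, the fingers measure 114 mm over their backs; the gripper's body (76 mm by 85 mm) begins 54 mm behind the grasp point. The pads swing forward as they close: fully open they stand 13 mm farther back than shut.
Start: joints at [67.225, 17.813, 0.802, 86.603, -0.252, 75.585, -1.558], TCP at [0.192, -0.516, 0.245] pointing down, gripper open.
Joint ranges: [-154.91, 154.91], [-16.99, 109.72], [-72.82, 74.43], [7.12, 147.25], [-82.49, 262.49], [11.32, 116.49], [-174.64, 174.64]. Speed limits (degrees/s): [159.86, 159.86, 180, 180, 180, 180, 180].

INTERFACE

Orientations are given as a 3x3 rotation matrix whose columns are the frame's x, y, z axes.
In Python, from plant import ctrl gives the robot as it stands.
- The arm moves only by the tool drive_tool, never from a script. Its argument "targets" is a list of rows, each an object of numbers: "dx", "dy", "dz": the shift along the tool's x, y, z in m; "yaw": the turn about the tool's z in degrees; "fingers": the opening, from -1 (shut) to 1 (fully open). In form: [{"dx": .., "dy": .., "dz": .., "yaw": .., "fingers": ..}, ...]. A call has 1 to 5 rows; each row shifts and turns the commanded pose from where the row before left it, along the tool's axes as they then stand; what a row does not reach is not made up. A row lasts 1/10 s, in which the tool goes at most 50 mm and 8.59 degrees, less where a joint would pass 70% of its speed; a pose out of reach is approached as far as the arm can. A call with a gripper value outside its range is refused whole. The fingers move at their own pace and stop on an object; the grip force is fixed at half the most. Time passes only in rows, so rows that do not move let the fingers close. It gives the time, the measured TCP pose, the force, the opening and the grip force at its end, in the units of the state.
- ctrl.get_obs(): the state, without advancing time (a new reading comes with each control period).
- ctrl.camera(name): name is "scene" or "top" or "wrist"; returns a dict with "color" (400x640x3 uint8, blue, green, red), "depth" (400x640 float32, m along the optical axis (not along the pixel's ray), 0 where there is no reading), "vfov" (degrees; the focal length in pixels is half the picture's height over the tangent of half this angle, whatever the lens; pixels are square), "cx", "cy" (the principal point, pixels), "k1" (the pictures are not rectified: a ray, as slopes to the right and down, at radius r is drawn at 1 + k1 r^2 times it, then the intrinsics apply), "rvec" (rotation vector, rad) and "tvec" (3), from world to camera coordinates, as OpenCV has them. Camera axes: x right, y down, z forward; pixel columns grow to the right and rows downward; lengths in m; the calibration is good to about 2 mm. A picture is of the moment at which its call begins.
- ctrl.finish_job(): hands the job in; it is judged then, once.
The state is a dict: "time_s": time; "joints": joint angles; "joint_velocities": joint speeds; "tau": joint torques, N m; "tcp_pos": TCP position; "ee_rot": TCP orientation; "force": force on the tool from outside, world axes, zero at the start; "ft_torque": the same for the moment, N m; "gripper_width": opening from 0.0 (shut) to 1.0 (fully open); "grip_force": force on a finger pad.
Only numpy, scipy, OpenCV 4.12 (cv2) and the standard library are available. Lean on these libraries where they do the work, as an engineer would, in place of code of your own. Each camera call takes 0.05 s, during which the arm holds its last target. There are 200 camera calls.

TASK

Snap both hinged hold-downs shut on the base of the tilt bracket so that it cannot lift. Then take the engineer's square standing on the bench, set its stock flat on the bracket's base plate and press it straight into the corner, at the middle of the leaning upright, until the blade lies along the upright and has pushed it square to the base. Finish while still gripping the square and pressing it firmly home against both the base and the upright, so that the pivot screws can be tightened; leave the hex keys, the tape roll and the marker where they are.

Things in the scene. Friction and masses are not known exactly. Their poses are not given: they have to be found in the camera images.
- fixture: Aluminium fixture plate, 200 x 260 x 12 mm, fixed to the bench. Origin: centre of its underside; +x from its front edge to the two dowel pins at its back, +y left. Dowel pins, 10 mm high, locate the bracket with 1 mm play. A hinged hold-down stands in the middle of its left and of its right side; hinge axes along the fixture's x, at y = +100 and -100 mm, 30 mm above the bench.
- hold_down_left (a joint): Angle of the left hold-down, rad: 0.69 to 0.85 = open, its tip 65 to 72 mm above the bench, resting on a spring plunger; 0 = shut, level, rubber foot on the base plate, pad top 36 mm above the bench. Steel arm 16 mm wide, 49 mm long from its hinge towards the fixture's middle. Fingertips pressing straight down 18 mm inward of the hinge need up to 10 N; below 0.3 it snaps shut and stays.
- hold_down_right (a joint): Angle of the right hold-down, the mirror image of the left one; same values and spring.
- hold_down_left_pad (a point): Top of the black ribbed thumb pad (14 x 20 mm) on the left arm, 28 mm from the hinge axis; moves with the arm.
- hold_down_right_pad (a point): The same on the right arm.
- bracket: Dark steel tilt bracket lying loose between the pins of the fixture: base plate 170 x 140 x 8 mm, its top 20 mm above the bench. Origin: centre of the base's underside; +x towards the upright, +y left, z up. Two cheeks (40 mm high, at y = +-50 mm, x = 49 to 85 mm) carry the upright.
- upright: Upright plate of the bracket, 90 mm wide (y), 10 mm thick (x), top 125 mm above the base's underside. Origin: on its pivot axis, at x = 67, z = 15 mm of the bracket; axis along the bracket's y. z up the plate; its flat working face at x = -5 mm. Starts leaning over the base (towards -x) by 0.08 to 0.19 rad. The pivot drags: 0.15 N m moves it, and it stays where left.
- corner (a point): Inside corner of the bracket: on the top of the base plate, where the face of the upright stands when square; at x = 62 mm, y = 0, z = 8 mm in the bracket's frame.
- square: Steel engineer's square, 0.33 kg, standing on its stock, a bar 108 mm long (x = -55 to 53), 20 mm wide (y) and 20 mm high. Blade 22 mm wide, 5 mm thick, upright at the +x end (x = 33 to 55 mm) up to z = 85 mm; its outer edge is at x = 55 mm. Origin: centre of the stock's underside, z up. Grip the stock across its width; at x = -22 mm the gripper's body clears the blade.
- heel (a point): Outer corner of the square, at x = 55 mm, y = 0, z = 0 of the square: in line with the blade's outer edge and the stock's underside. It comes to the bracket's corner when the square is home.
- hex_keys: Folding hex key holder, 25 x 85 x 20 mm, lying on the bench behind the square; not to be disturbed.
- tape_roll: Roll of amber tape, 77 mm across, 19 mm high, lying on the bench; not to be disturbed.
- marker: Marker pen, 135 mm long, lying on the bench to the right of the square; not to be disturbed.

How it is judged (in metres and radians):
On the way, in this order (a step that is already met when the one before it is completed fails the run):
1. both hold-downs are snapped shut on the base and hold by themselves (value of joint each of hold_down_left, hold_down_right below 0.08 rad and contact force between each of the arm, the fingers and fixture below 0.3 N), for 0.3 s.
2. the square is lifted off the bench in the gripper (height (world z) of square above 0.022 m and contact force between the fingers and square above 1 N), for 0.1 s.
At the end, for the whole second after the job is handed in: Hold-downs shut (< 0.08 rad); upright and square within 0.022 rad of square to the base, square turned < 0.07 rad from its direction; heel within 3 mm of the corner in x, 2 mm in z, 30 mm in y; square gripped, at rest, bearing over 1 N on the upright and over 1 N on the base plate (value of joint each of hold_down_left, hold_down_right below 0.08 rad and angle between the z axis of each of upright, square and the z axis of bracket, either way round below 0.022 rad and angle between the x axis of square and the x axis of bracket, either way round below 0.07 rad and x of heel in the frame of corner above -0.003 m and z of heel in the frame of corner below 0.002 m and y of heel in the frame of corner between -0.03 and 0.03 m and contact force between square and upright above 1 N and contact force between square and bracket_c0 above 1 N and contact force between the fingers and square above 2 N and linear speed of square below 0.01 m/s); the arm keeps its last pose, push and grip.
It fails at once if hex keys, tape roll or marker moved more than 20 mm (distance of any of hex_keys, tape_roll, marker from where it was at the start of the episode above 0.02 m).
It also fails if it takes over 54 s, if anything falls off the work surface, if the arm or the gripper's body presses on something with over 40 N, if the wrist force passes 120 N, or if a joint passes its speed limit or range.

## Working session

There is one attempt and no reset: what is moved stays moved. The work goes in short steps, Python scripts to look and compute and a tool call to move; the robot and the scene stay as the last step left them, time stands still between calls to the robot, and variables do not carry over. Pictures are saved under pics/ and viewed, at most 10 in all, crops included, and the job is handed in when it is done.

Besides the shell and the picture viewer there is one more tool, called after "Request:" as name(argument=value, ...) on one line, values as JSON. drive_tool: Moves the arm, as the interface text tells. Its arguments: {"type":"object","properties":{"targets":{"type":"array"}},"required":["targets"]}

```bash
mkdir -p pics; ls; cat > h.py <<'E'
import numpy as np, cv2
from plant import ctrl
def cam(n):
    c=ctrl.camera(n); c['f']=200/np.tan(np.radians(c['vfov'])/2); return c
def world(c):
    # world xyz for every pixel
    h,w=c['depth'].shape; f=c['f']
    K=np.array([[f,0,c['cx']],[0,f,c['cy']],[0,0,1.]])
    u,v=np.meshgrid(np.arange(w),np.arange(h))
    p=cv2.undistortPoints(np.stack([u,v],-1).reshape(-1,1,2).astype(float),K,np.array([c['k1'],0,0,0.])).reshape(h,w,2)
    d=c['depth'][...,None]
    P=np.concatenate([p*d,d],-1)
    R=cv2.Rodrigues(np.array(c['rvec'],float))[0]
    return (P-np.array(c['tvec']).ravel())@R
E
python3 - <<'E'
from h import *
import pickle
o=ctrl.get_obs(); print({k:np.round(v,3).tolist() for k,v in o.items()})
cs={n:cam(n) for n in('top','scene')}
pickle.dump(cs,open('c0.pkl','wb'))
for n,c in cs.items():
    cv2.imwrite(f'pics/{n}0.png',c['color']); print(n,c['f'],c['k1'],(-cv2.Rodrigues(np.array(c['rvec'],float))[0].T@np.array(c['tvec']).ravel()))
E
```

```text
pics
{'time_s': 0.0, 'joints': [67.224, 17.861, 0.803, 86.693, -0.251, 75.584, -1.558], 'joint_velocities': [0.107, 0.032, -0.03, -0.104, -0.099, 0.042, 0.038], 'tau': [-0.0, -37.991, 0.146, -23.059, 0.012, 0.014, -0.0], 'tcp_pos': [0.191, -0.515, 0.244], 'ee_rot': [[0.937, 0.348, -0.001], [0.348, -0.937, 0.002], [-0.0, -0.002, -1.0]], 'force': [-0.076, 0.524, -0.699], 'ft_torque': [-0.033, 0.01, -0.032], 'grip_force': 0.0, 'gripper_width': 1.001}
top 494.5734317062433 0.04893949980766536 [ 0.42846197 -0.01430896  1.13008605]
scene 444.62767797322323 -0.08450736776028671 [0.18286669 0.70222654 0.91192969]
```

View pics/top0.png

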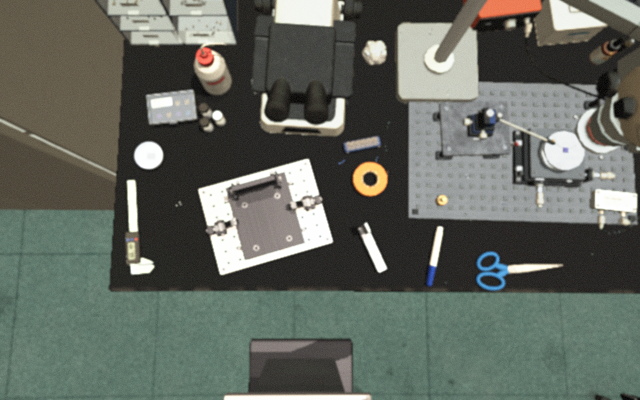

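View pics/scene0.png

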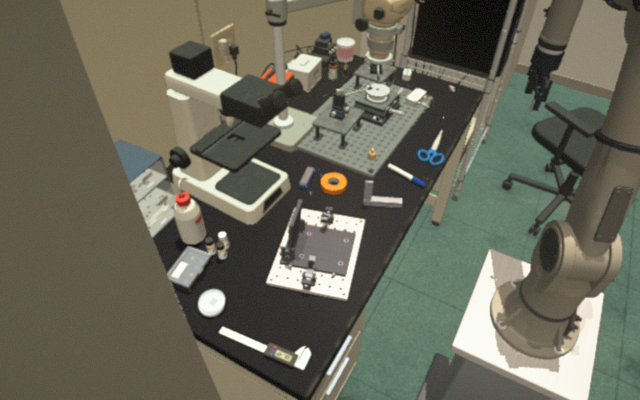

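The top view shows the fixture centred near (265,216), with its upright at (258,185) and its hold-downs at (219,228) and (307,203). The square is at (372,248) with its blade at about (364,230). The tape is at (370,180), the hex keys at (362,144) and the marker at (435,255).

```bash
cat > m.py <<'E'
from h import *
import pickle
cs=pickle.load(open('c0.pkl','rb'))
c=cs['top']; W=world(c); im=c['color'].astype(int)
z=W[...,2]; b=im.min(2)
def rect(m,name):
    p=W[m][:,:2].astype(np.float32); r=cv2.minAreaRect(p); print(name,len(p),np.round(r[0],4),np.round(r[1],4),round(r[2],2),'z',np.round(np.percentile(W[m][:,2],[5,50,95]),4))
    return r
def box(u0,u1,v0,v1):
    m=np.zeros(z.shape,bool); m[v0:v1,u0:u1]=1; return m
m=box(190,340,150,280)
print('bench z',np.median(z[box(340,410,200,225)]))
pl=m&(z>0.005)&(z<0.10); pl=cv2.morphologyEx(pl.astype(np.uint8),cv2.MORPH_OPEN,np.ones((3,3)))>0
rect(pl,'fixture')
rect(m&(z>0.06)&(z<.2)&(box(225,290,160,210)),'upright top')
for zz in (0.02,0.05,0.09,0.11): 
    k=m&(z>zz)&(z<zz+.02)&box(225,292,160,205); print(zz,k.sum(),W[k].mean(0) if k.any() else 0)
for n,bx in(('L',box(200,238,212,245)),('R',box(288,330,188,220))):
    k=m&(z>0.04)&bx; print(n,k.sum(),np.round(W[k].mean(0),4),'max',np.round(W[k][W[k][:,2].argmax()],4))
sq=box(345,400,210,285)
rect(sq&(z>0.008)&(z<.035)&(b>80),'stock'); rect(sq&(z>0.05),'blade')
rect(sq&(z>0.008),'sq all')
rect(box(340,400,155,205)&(z>0.006),'tape')
rect(box(335,390,132,156)&(z>0.006),'hex')
rect(box(420,450,220,290)&(z>0.005),'marker')
cv2.imwrite('pics/crop.png',np.hstack([cv2.resize(c['color'][150:290,190:340],None,fx=2.6,fy=2.6,interpolation=2),cv2.resize(c['color'][150:290,325:475],None,fx=2.6,fy=2.6,interpolation=2)]))
E
python3 m.py
```

```text
bench z -0.0012212612289921147
fixture 9835 [0.5399 0.0804] [0.2001 0.2637] 16.33 z [0.0084 0.0156 0.0381]
upright top 346 [0.6035 0.0984] [0.0318 0.1016] 15.67 z [0.0684 0.1339 0.1376]
0.02 422 [0.58920172 0.08280411 0.022368  ]
0.05 124 [0.60075677 0.08797555 0.05703091]
0.09 36 [0.59234486 0.09498268 0.09951031]
0.11 36 [0.59089319 0.09248618 0.12068499]
L 119 [0.5153 0.1513 0.08  ] max [ 0.4285 -0.0143  1.1301]
R 125 [0.554  0.0038 0.1129] max [ 0.4285 -0.0143  1.1301]
stock 412 [ 0.4664 -0.1618] [0.1071 0.0206] 24.34 z [0.0142 0.0183 0.0225]
blade 59 [ 0.4733 -0.0777] [0.021  0.1538] 27.51 z [0.0558 0.0838 1.1301]
sq all 487 [ 0.4303 -0.1101] [0.1085 0.158 ] 35.6 z [0.0143 0.0189 0.0839]
tape 738 [ 0.5383 -0.1105] [0.1096 0.2707] 70.84 z [0.0132 0.0177 0.0213]
hex 414 [ 0.6003 -0.0585] [0.1036 0.3394] 58.62 z [0.0099 0.0168 0.0222]
marker 394 [ 0.4165 -0.1841] [0.1187 0.319 ] 16.39 z [0.0077 0.0123 0.0171]
```

View pics/crop.png

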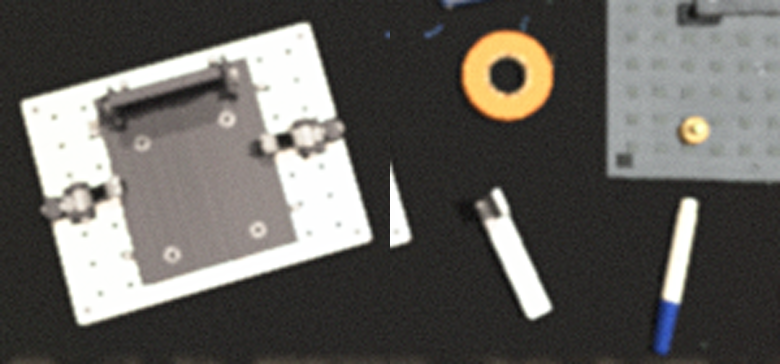

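The crop confirms that the square and the tool heading nearly match the fixture's direction. Next I'll refine the poses from colour edges on known height planes.

```bash
cat >> h.py <<'E'
def onplane(c,uv,z):
    f=c['f'];K=np.array([[f,0,c['cx']],[0,f,c['cy']],[0,0,1.]])
    p=cv2.undistortPoints(np.asarray(uv,float).reshape(-1,1,2),K,np.array([c['k1'],0,0,0.])).reshape(-1,2)
    R=cv2.Rodrigues(np.array(c['rvec'],float))[0]; o=-R.T@np.array(c['tvec']).ravel()
    d=np.c_[p,np.ones(len(p))]@R
    return o+d*((z-o[2])/d[:,2])[:,None]
def imgrect(c,mask,z,k=4):
    m=cv2.resize(c['color'],None,fx=k,fy=k,interpolation=cv2.INTER_CUBIC) if mask is None else mask
    n,l,s,_=cv2.connectedComponentsWithStats(m.astype(np.uint8)); i=1+s[1:,4].argmax()
    ct=max(cv2.findContours((l==i).astype(np.uint8),0,cv2.CHAIN_APPROX_NONE)[0],key=len)[:,0]
    P=onplane(c,(ct+.5)/k-.5,z)[:,:2]
    r=cv2.minAreaRect(P.astype(np.float32)); return r
E
python3 - <<'E'
from h import *
import pickle
c=pickle.load(open('c0.pkl','rb'))['top']; k=4
g=cv2.resize(c['color'],None,fx=k,fy=k,interpolation=cv2.INTER_CUBIC).min(2)
def box(u0,u1,v0,v1):
    m=np.zeros(g.shape,bool); m[v0*k:v1*k,u0*k:u1*k]=1; return m
print('fixture',imgrect(c,(g>120)&box(190,338,150,280),.012))
print('stock',imgrect(c,(g>120)&box(345,400,222,280),.02))
x=cv2.morphologyEx(((g<135)&(g>60)&box(225,292,180,270)).astype(np.uint8),cv2.MORPH_OPEN,np.ones((25,25)))
print('base',imgrect(c,x,.02), x.sum())
W=world(c); d=c['depth']>0; z=W[...,2]; v=np.zeros(z.shape,bool); v[160:205,225:292]=1
yaw=np.radians(15)
k2=d&v&(z>.115)&(z<.16); p=W[k2]; print('top of upright',k2.sum(),np.round([p.mean(0),p.min(0),p.max(0)],4)); print(cv2.minAreaRect(p[:,:2].astype(np.float32)))
v[:]=0; v[215:240,370:390]=0; v[205:250,345:400]=1; k2=d&v&(z>.06)&(z<.1);p=W[k2];print('blade',k2.sum(),p.mean(0))
for n,(a,b,e,f) in dict(L=(200,240,210,245),R=(285,330,188,220)).items():
    v[:]=0; v[e:f,a:b]=1; k2=d&v&(z>.028)&(z<.1); p=W[k2]; print(n,k2.sum(),np.round(p.mean(0),4),'hi',np.round(p[p[:,2]>.055].mean(0),4),p[:,2].max(), np.round(cv2.minAreaRect(p[:,:2].astype(np.float32)),3) if 0 else '')
E
```

```text
fixture ((0.5397334694862366, 0.08085750043392181), (0.20360635221004486, 0.2698156237602234), 16.425121307373047)
stock ((0.46873241662979126, -0.16072896122932434), (0.11583270132541656, 0.025900132954120636), 22.97915267944336)
base ((0.5271891951560974, 0.0921269953250885), (0.14040866494178772, 0.10546545684337616), 16.65227508544922) 30494
top of upright 252 [[0.5931 0.0952 0.1338]
 [0.577  0.0518 0.1151]
 [0.6099 0.1396 0.1399]]
((0.593509316444397, 0.09537182748317719), (0.010542265139520168, 0.08965519815683365), 17.16375732421875)
blade 39 [ 0.50688941 -0.14252523  0.0794951 ]
L 288 [0.5125 0.171  0.0424] hi [0.5201 0.1451 0.0586] 0.06472124785111433 
R 275 [ 0.5661 -0.011   0.0425] hi [0.5592 0.0144 0.0587] 0.06483669945763607
```

Request:
drive_tool(targets=[{"dx": 0.01,"dy": -0.008,"dz": 0,"yaw": 4,"fingers": -1},{"dx": 0.03,"dy": -0.024,"dz": 0,"yaw": 0,"fingers": -1},{"dx": 0.03,"dy": -0.024,"dz": 0,"yaw": 0,"fingers": -1},{"dx": 0.03,"dy": -0.024,"dz": 0,"yaw": 0,"fingers": -1},{"dx": 0.03,"dy": -0.024,"dz": 0,"yaw": 0,"fingers": -1}])

```text
time_s: 0.6
tcp_pos: [0.2867, -0.377, 0.2448]
ee_rot: [[0.959, 0.282, -0.001], [0.282, -0.959, 0.001], [-0.0, -0.001, -1.0]]
force: [0.4, 0.4, -0.1]
gripper_width: 0.147
grip_force: 0.0
```

Request:
drive_tool(targets=[{"dx": 0.035,"dy": -0.028,"dz": 0,"yaw": 0,"fingers": -1},{"dx": 0.035,"dy": -0.028,"dz": 0,"yaw": 0,"fingers": -1},{"dx": 0.035,"dy": -0.028,"dz": 0,"yaw": 0,"fingers": -1},{"dx": 0.035,"dy": -0.028,"dz": 0,"yaw": 0,"fingers": -1},{"dx": 0.035,"dy": -0.028,"dz": 0,"yaw": 0,"fingers": -1}])

```text
time_s: 1.1
tcp_pos: [0.415, -0.1932, 0.245]
ee_rot: [[0.959, 0.282, -0.0], [0.282, -0.959, -0.0], [-0.0, -0.0, -1.0]]
force: [0.6, -1.0, -0.2]
gripper_width: -0.002
grip_force: 0.0
```

Request:
drive_tool(targets=[{"dx": 0.035,"dy": -0.028,"dz": 0,"yaw": 0,"fingers": -1},{"dx": 0.035,"dy": -0.028,"dz": 0,"yaw": 0,"fingers": -1},{"dx": 0.035,"dy": -0.028,"dz": 0,"yaw": 0,"fingers": -1},{"dx": 0.035,"dy": -0.028,"dz": 0,"yaw": 0,"fingers": -1},{"dx": 0.03,"dy": -0.025,"dz": 0,"yaw": 0,"fingers": -1}])

```text
time_s: 1.6
tcp_pos: [0.5397, -0.0133, 0.2448]
ee_rot: [[0.959, 0.283, -0.001], [0.283, -0.959, 0.001], [-0.0, -0.001, -1.0]]
force: [-0.1, -0.2, -0.3]
gripper_width: -0.001
grip_force: 0.0
```

Request:
drive_tool(targets=[{"dx": 0.0215,"dy": -0.008,"dz": 0.02,"yaw": 0,"fingers": -1},{"dx": 0,"dy": 0,"dz": 0.04,"yaw": 0,"fingers": -1},{"dx": 0,"dy": 0,"dz": 0.04,"yaw": 0,"fingers": -1},{"dx": 0,"dy": 0,"dz": 0.03,"yaw": 0,"fingers": -1},{"dx": 0,"dy": 0,"dz": 0.02,"yaw": 0,"fingers": -1}])

```text
time_s: 2.1
tcp_pos: [0.5552, -0.002, 0.0919]
ee_rot: [[0.959, 0.282, -0.006], [0.282, -0.959, -0.0], [-0.005, -0.001, -1.0]]
force: [-0.5, -0.4, 0.7]
gripper_width: -0.001
grip_force: 0.0
```

Request:
drive_tool(targets=[{"dx": 0,"dy": 0,"dz": 0.01,"yaw": 0,"fingers": -1},{"dx": 0,"dy": 0,"dz": 0.008,"yaw": 0,"fingers": -1},{"dx": 0,"dy": 0,"dz": 0.008,"yaw": 0,"fingers": -1},{"dx": 0,"dy": 0,"dz": 0.006,"yaw": 0,"fingers": -1},{"dx": 0,"dy": 0,"dz": 0.006,"yaw": 0,"fingers": -1}])

```text
time_s: 2.6
tcp_pos: [0.5592, -0.0012, 0.0588]
ee_rot: [[0.959, 0.282, 0.004], [0.282, -0.959, 0.001], [0.004, 0.001, -1.0]]
force: [0.7, 1.3, 3.9]
gripper_width: -0.003
grip_force: 1.4
```

Request:
drive_tool(targets=[{"dx": 0,"dy": 0,"dz": 0.004,"yaw": 0,"fingers": -1},{"dx": 0,"dy": 0,"dz": 0.004,"yaw": 0,"fingers": -1},{"dx": 0,"dy": 0,"dz": 0.002,"yaw": 0,"fingers": -1}])

```text
time_s: 2.9
tcp_pos: [0.5577, -0.0018, 0.0493]
ee_rot: [[0.959, 0.282, 0.0], [0.282, -0.959, -0.001], [0.0, 0.001, -1.0]]
force: [-6.6, -1.0, 21.9]
gripper_width: 0.0
grip_force: 11.2
```

Request:
drive_tool(targets=[{"dx": 0,"dy": 0,"dz": -0.03,"yaw": 0,"fingers": -1},{"dx": 0,"dy": 0,"dz": -0.03,"yaw": 0,"fingers": -1},{"dx": 0,"dy": -0.04,"dz": 0,"yaw": 0,"fingers": -1},{"dx": 0,"dy": -0.042,"dz": 0,"yaw": 0,"fingers": -1},{"dx": 0,"dy": -0.042,"dz": 0,"yaw": 0,"fingers": -1}])

```text
time_s: 3.4
tcp_pos: [0.5222, 0.1178, 0.1075]
ee_rot: [[0.96, 0.28, 0.001], [0.28, -0.96, -0.0], [0.001, 0.0, -1.0]]
force: [0.3, -0.1, -0.2]
gripper_width: 0.001
grip_force: 0.0
```

Request:
drive_tool(targets=[{"dx": 0,"dy": -0.042,"dz": 0,"yaw": 0,"fingers": -1},{"dx": 0,"dy": 0,"dz": 0.01,"yaw": 0,"fingers": -1},{"dx": 0,"dy": 0,"dz": 0.01,"yaw": 0,"fingers": -1}])

```text
time_s: 3.7
tcp_pos: [0.5103, 0.1588, 0.087]
ee_rot: [[0.958, 0.286, 0.001], [0.286, -0.958, -0.0], [0.001, 0.0, -1.0]]
force: [0.1, -0.7, 0.0]
gripper_width: 0.002
grip_force: 0.0
```

Now at (0.510, 0.159), against a target of (0.512, 0.158). Pressing down.

Request:
drive_tool(targets=[{"dx": 0,"dy": 0,"dz": 0.008,"yaw": 0,"fingers": -1},{"dx": 0,"dy": 0,"dz": 0.008,"yaw": 0,"fingers": -1},{"dx": 0,"dy": 0,"dz": 0.006,"yaw": 0,"fingers": -1},{"dx": 0,"dy": 0,"dz": 0.006,"yaw": 0,"fingers": -1},{"dx": 0,"dy": 0,"dz": 0.004,"yaw": 0,"fingers": -1}])

```text
time_s: 4.2
tcp_pos: [0.5113, 0.1565, 0.055]
ee_rot: [[0.96, 0.28, 0.001], [0.28, -0.96, -0.0], [0.001, 0.001, -1.0]]
force: [0.0, -0.6, -0.3]
gripper_width: -0.0
grip_force: 0.0
```

Request:
drive_tool(targets=[{"dx": 0,"dy": 0,"dz": 0.003,"yaw": 0,"fingers": -1},{"dx": 0,"dy": 0,"dz": 0.003,"yaw": 0,"fingers": -1}])

```text
time_s: 4.4
tcp_pos: [0.5104, 0.1571, 0.0492]
ee_rot: [[0.96, 0.282, -0.001], [0.282, -0.96, -0.001], [-0.001, 0.0, -1.0]]
force: [-4.9, -1.9, 19.7]
gripper_width: 0.001
grip_force: 10.2
```

Request:
drive_tool(targets=[{"dx": 0,"dy": 0,"dz": -0.03,"yaw": 0,"fingers": -1},{"dx": 0,"dy": 0,"dz": -0.04,"yaw": 0,"fingers": -1},{"dx": 0,"dy": 0,"dz": -0.04,"yaw": 0,"fingers": -1},{"dx": -0.02,"dy": 0.03,"dz": -0.03,"yaw": 0,"fingers": 0},{"dx": -0.02,"dy": 0.04,"dz": 0,"yaw": 0,"fingers": 0}])

```text
time_s: 4.9
tcp_pos: [0.4947, 0.0825, 0.1942]
ee_rot: [[0.957, 0.289, 0.011], [0.289, -0.957, 0.004], [0.011, -0.0, -1.0]]
force: [0.5, -0.1, -0.3]
gripper_width: 0.326
grip_force: 0.0
```

```bash
python3 - <<'E'
from h import *
c=cam('top'); W=world(c); d=c['depth']>0
for n,(a,b,e,f) in dict(L=(200,240,210,245),R=(285,330,188,220)).items():
    p=W[e:f,a:b][d[e:f,a:b]]; print(n,np.sort(p[:,2])[-15:].round(3))
cv2.imwrite('pics/crop2.png',cv2.resize(c['color'][150:290,190:400],None,fx=3,fy=3,interpolation=2))
print(ctrl.get_obs()['tcp_pos'])
E
```

```text
L [0.605 0.605 0.605 0.605 0.605 0.606 0.606 0.606 0.606 0.606 0.606 0.607
 0.607 0.607 0.607]
R [0.276 0.277 0.278 0.278 0.278 0.278 0.278 0.278 0.279 0.279 0.28  0.28
 0.28  0.281 0.281]
[0.49237449 0.06881171 0.1912531 ]
```

Request:
drive_tool(targets=[{"dx": -0.018,"dy": 0.036,"dz": 0,"yaw": 0,"fingers": 0},{"dx": -0.018,"dy": 0.036,"dz": 0,"yaw": 0,"fingers": 0},{"dx": -0.018,"dy": 0.036,"dz": 0,"yaw": 0,"fingers": 0},{"dx": -0.018,"dy": 0.036,"dz": 0,"yaw": 0,"fingers": 0},{"dx": -0.018,"dy": 0.036,"dz": 0,"yaw": 0,"fingers": 0}])

```text
time_s: 5.45
tcp_pos: [0.4556, -0.1205, 0.1889]
ee_rot: [[0.959, 0.282, -0.001], [0.282, -0.959, 0.0], [-0.001, -0.0, -1.0]]
force: [1.4, 0.3, -0.1]
gripper_width: 0.506
grip_force: 0.0
```

Request:
drive_tool(targets=[{"dx": -0.018,"dy": 0.036,"dz": 0,"yaw": 0,"fingers": 0},{"dx": 0,"dy": 0,"dz": 0,"yaw": -7.5,"fingers": 0},{"dx": 0,"dy": 0,"dz": 0,"yaw": 0,"fingers": 0}])

```text
time_s: 5.75
tcp_pos: [0.4486, -0.1599, 0.1887]
ee_rot: [[0.916, 0.401, -0.001], [0.401, -0.916, 0.001], [-0.001, -0.001, -1.0]]
force: [0.4, -0.4, -0.5]
gripper_width: 0.497
grip_force: 0.0
```

```bash
python3 - <<'E'
from h import *
import pickle
c=cam('top'); W=world(c); d=c['depth']>0
for n,(a,b,e,f) in dict(L=(200,240,210,245),R=(285,330,188,220)).items():
    p=W[e:f,a:b][d[e:f,a:b]]; print(n,np.sort(p[:,2])[-15:].round(3))
o=ctrl.get_obs();print(o['tcp_pos'],o['ee_rot'],o['time_s'])
w=cam('wrist'); pickle.dump((c,w),open('c1.pkl','wb'))
cv2.imwrite('pics/w1.png',np.hstack([w['color'],cv2.resize(c['color'][150:290,190:400],None,fx=2,fy=2)[:,:,:]] if 0 else [w['color']]))
W=world(w); z=W[...,2]; g=w['color'].min(2)
m=(w['depth']>0)&(z>.012)&(z<.03)&(np.abs(W[...,0]-.4664)<.08)&(np.abs(W[...,1]+.1618)<.06)
print(m.sum(),cv2.minAreaRect(W[m][:,:2].astype(np.float32)),np.median(z[m]))
m=(w['depth']>0)&(z>.06)&(z<.1)&(np.abs(W[...,0]-.5069)<.04)&(np.abs(W[...,1]+.1425)<.04); print('blade',m.sum(),W[m].mean(0))
E
```

```text
L [0.04  0.04  0.041 0.041 0.041 0.041 0.041 0.042 0.042 0.042 0.042 0.042
 0.043 0.043 0.045]
R [0.039 0.039 0.039 0.039 0.04  0.04  0.04  0.041 0.041 0.041 0.041 0.041
 0.041 0.042 0.043]
[ 0.44901669 -0.15836533  0.18880602] [[ 9.15546048e-01  4.02212456e-01 -7.57781684e-04]
 [ 4.02213078e-01 -9.15545488e-01  1.04819764e-03]
 [-2.72185453e-04 -1.26446291e-03 -9.99999164e-01]] 5.8
1919 ((0.46700435876846313, -0.16306638717651367), (0.1095600351691246, 0.02015499398112297), 24.87630844116211) 0.019858859875261925
blade 225 [ 0.50713764 -0.14453514  0.08239465]
```

View pics/w1.png

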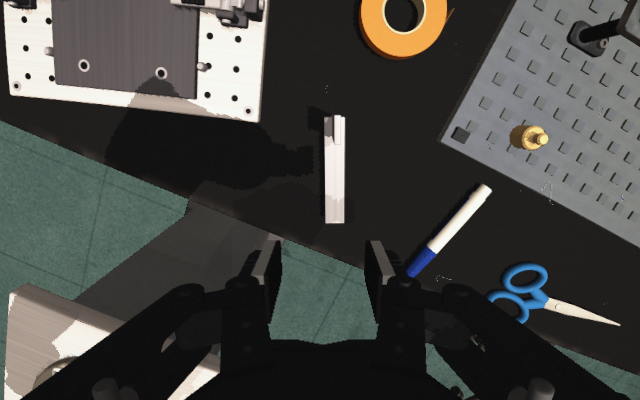

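Both hold-downs read shut, with no point above 45 mm. The wrist view shows the square at (335,170) with clear space around it, and the marker at (450,230) well away. Now descending to grip.

Request:
drive_tool(targets=[{"dx": -0.006,"dy": 0.0115,"dz": 0.01,"yaw": -1.1,"fingers": 0},{"dx": 0,"dy": 0,"dz": 0.045,"yaw": 0,"fingers": 0},{"dx": 0,"dy": 0,"dz": 0.045,"yaw": 0,"fingers": 0},{"dx": 0,"dy": 0,"dz": 0.035,"yaw": 0,"fingers": 0},{"dx": 0,"dy": 0,"dz": 0.02,"yaw": 0,"fingers": 0}])

```text
time_s: 6.35
tcp_pos: [0.4467, -0.169, 0.0313]
ee_rot: [[0.906, 0.423, -0.005], [0.423, -0.906, 0.003], [-0.003, -0.004, -1.0]]
force: [0.1, -0.5, 0.4]
gripper_width: 0.505
grip_force: 0.0
```

Request:
drive_tool(targets=[{"dx": 0,"dy": 0,"dz": 0.01,"yaw": 0,"fingers": 0},{"dx": 0,"dy": 0,"dz": 0.005,"yaw": 0,"fingers": 0},{"dx": 0,"dy": 0,"dz": 0,"yaw": 0,"fingers": 0}])

```text
time_s: 6.65
tcp_pos: [0.4491, -0.1711, 0.0195]
ee_rot: [[0.906, 0.423, 0.001], [0.423, -0.906, 0.0], [0.001, 0.0, -1.0]]
force: [-0.7, 0.3, 0.6]
gripper_width: 0.501
grip_force: 0.0
```

Request:
drive_tool(targets=[{"dx": 0,"dy": 0,"dz": 0.001,"yaw": 0,"fingers": -1},{"dx": 0,"dy": 0,"dz": 0,"yaw": 0,"fingers": -1},{"dx": 0,"dy": 0,"dz": 0,"yaw": 0,"fingers": -1},{"dx": 0,"dy": 0,"dz": 0,"yaw": 0,"fingers": -1},{"dx": 0,"dy": 0,"dz": 0,"yaw": 0,"fingers": -1}])

```text
time_s: 7.15
tcp_pos: [0.4497, -0.1719, 0.0196]
ee_rot: [[0.906, 0.422, 0.003], [0.422, -0.906, -0.001], [0.002, 0.002, -1.0]]
force: [-0.2, 1.3, 5.6]
gripper_width: 0.215
grip_force: 62.0
```

Request:
drive_tool(targets=[{"dx": 0,"dy": 0,"dz": -0.01,"yaw": 0,"fingers": -1},{"dx": 0,"dy": 0,"dz": -0.03,"yaw": 0,"fingers": -1},{"dx": 0,"dy": 0,"dz": -0.04,"yaw": 0,"fingers": -1},{"dx": 0,"dy": 0,"dz": -0.02,"yaw": 0,"fingers": -1},{"dx": 0,"dy": 0,"dz": 0,"yaw": 0,"fingers": -1}])

```text
time_s: 7.65
tcp_pos: [0.4506, -0.1725, 0.1214]
ee_rot: [[0.907, 0.422, 0.006], [0.422, -0.907, -0.003], [0.005, 0.005, -1.0]]
force: [0.6, 0.1, -4.0]
gripper_width: 0.211
grip_force: 61.0
```

```bash
python3 - <<'E'
from h import *
import pickle
w=cam('wrist'); c=cam('scene'); pickle.dump((c,w),open('c2.pkl','wb')); o=ctrl.get_obs();print(o['tcp_pos'],o['ee_rot'].round(4) if hasattr(o['ee_rot'],'round') else o['ee_rot'],o['time_s'],o['force'])
cv2.imwrite('pics/w2.png',cv2.resize(w['color'],None,fx=1,fy=1))
cv2.imwrite('pics/s2.png',cv2.resize(c['color'][130:330,240:480],None,fx=3,fy=3,interpolation=2))
E
```

```text
[ 0.44745976 -0.1715553   0.11766773] [[ 9.065e-01  4.222e-01 -1.500e-03]
 [ 4.222e-01 -9.065e-01  2.000e-04]
 [-1.300e-03 -8.000e-04 -1.000e+00]] 7.75 [-0.10089336 -0.41261591 -4.72818555]
```

View pics/w2.png

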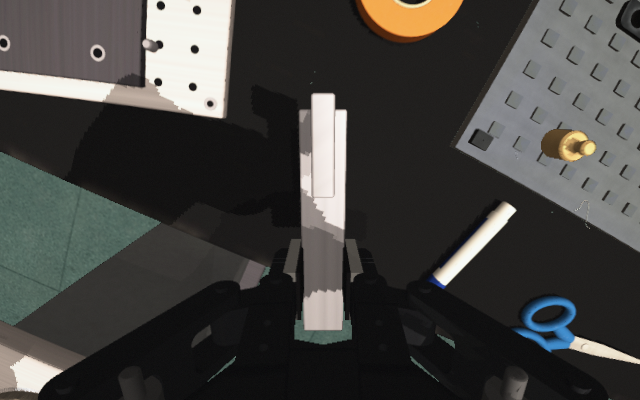

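View pics/s2.png

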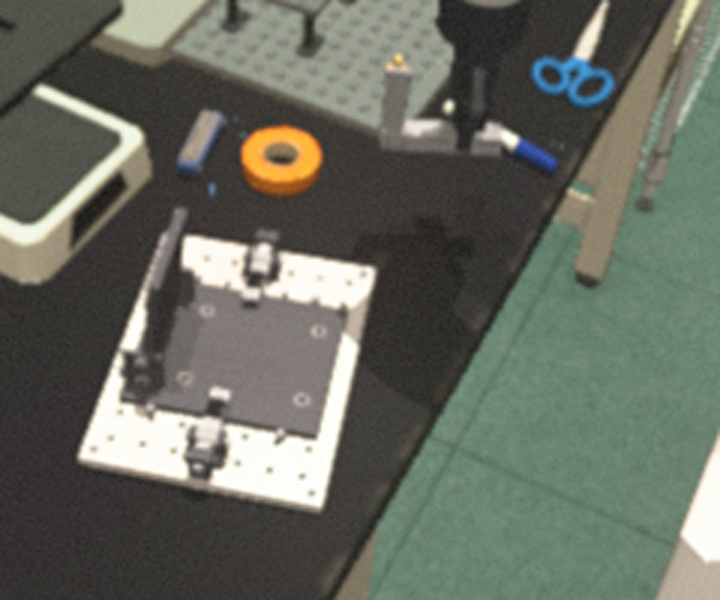

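The wrist view shows the square gripped and straight, with its blade at (323,145) and the stock's centre line near x = 323. The scene view shows both hold-downs level and the tape and keys untouched. Now I'll measure the square in the hand and the bracket with the view clear.

```bash
python3 - <<'E'
from h import *
import pickle
c,w=pickle.load(open('c2.pkl','rb'))
t=np.array([.4475,-.1716,.1177]);R=np.array([[.9065,.4222,-.0015],[.4222,-.9065,.0002],[-.0013,-.0008,-1]])
W=(world(w)-t)@R; v=w['depth']>0
P=W[v]; 
s=P[(np.abs(P[:,1])<.009)&(P[:,0]>.02)&(P[:,0]<.09)&(P[:,2]>-.015)&(P[:,2]<.01)]
A=np.c_[s[:,:2],np.ones(len(s))]; q=np.linalg.lstsq(A,s[:,2],rcond=None)[0]; print('stock top',len(s),q, 'tcp x range',s[:,0].min(),s[:,0].max())
P2=P[(np.abs(P[:,1])<.02)&(P[:,0]>-.05)&(P[:,0]<.1)&(P[:,2]>-.015)&(P[:,2]<.02)]
print(cv2.minAreaRect(P2[:,:2].astype(np.float32)))
b=P[(np.abs(P[:,1])<.02)&(P[:,0]>.0)&(P[:,0]<.1)&(P[:,2]>-.085)&(P[:,2]<-.05)]
print('blade top',len(b),b.mean(0),b.min(0),b.max(0),cv2.minAreaRect(b[:,:2].astype(np.float32)))
# bracket from current scene camera & earlier top
c,w=pickle.load(open('c1.pkl','rb'))
F=np.radians(16.4); o=np.array([.5398,.0806]); M=np.array([[np.cos(F),-np.sin(F)],[np.sin(F),np.cos(F)]])
W=world(c); v=c['depth']>0; P=W[v]; Q=(P[:,:2]-o)@M; z=P[:,2]
# fixture edges (z~.012) and upright
k=(z>.005)&(z<.05)&(np.abs(Q[:,0])<.12)&(np.abs(Q[:,1])<.15)
print('fixture',cv2.minAreaRect(P[k][:,:2].astype(np.float32)))
k=(z>.125)&(z<.145)&(np.abs(Q[:,0]-.055)<.03)&(np.abs(Q[:,1])<.06); print('upr top',k.sum(),Q[k].mean(0),Q[k].min(0),Q[k].max(0),cv2.minAreaRect(P[k][:,:2].astype(np.float32)))
# base plate edges through colour
u=c['color'].min(2)
E
```

```text
stock top 2740 [-0.00049441 -0.01107616 -0.00395323] tcp x range 0.020008992228141065 0.07459984638510601
((0.020849259570240974, 0.0022239983081817627), (0.10907985270023346, 0.03934026136994362), 10.725334167480469)
blade top 13717 [ 0.02597372  0.00078801 -0.07186714] [ 0.0057814  -0.01956006 -0.08499714] [ 0.07688624  0.0199999  -0.05028981] ((0.03850284218788147, 0.006807927042245865), (0.07103370875120163, 0.03775027394294739), 18.333791732788086)
fixture ((0.5433419346809387, 0.08244641125202179), (0.22031114995479584, 0.2717675566673279), 19.470930099487305)
upr top 232 [ 0.05555552 -0.00101602] [ 0.05048814 -0.04575047] [0.06103168 0.043706  ] ((0.5936360955238342, 0.09536266326904297), (0.010491425171494484, 0.08944377303123474), 16.73358154296875)
```

Request:
drive_tool(targets=[{"dx": 0,"dy": 0,"dz": 0,"yaw": 4.2,"fingers": -1},{"dx": 0,"dy": 0,"dz": 0,"yaw": 4.2,"fingers": -1},{"dx": 0.01,"dy": -0.02,"dz": 0,"yaw": 0,"fingers": -1},{"dx": 0.018,"dy": -0.033,"dz": 0,"yaw": 0,"fingers": -1},{"dx": 0.018,"dy": -0.033,"dz": 0,"yaw": 0,"fingers": -1}])

```text
time_s: 8.25
tcp_pos: [0.4658, -0.0755, 0.1158]
ee_rot: [[0.959, 0.283, -0.005], [0.283, -0.959, 0.001], [-0.005, -0.002, -1.0]]
force: [1.4, 0.7, -3.1]
gripper_width: 0.216
grip_force: 60.9
```

Request:
drive_tool(targets=[{"dx": 0.018,"dy": -0.033,"dz": 0,"yaw": 0,"fingers": -1},{"dx": 0.018,"dy": -0.033,"dz": 0,"yaw": 0,"fingers": -1},{"dx": 0.018,"dy": -0.033,"dz": 0,"yaw": 0,"fingers": -1},{"dx": 0.012,"dy": -0.022,"dz": 0,"yaw": 0,"fingers": -1},{"dx": 0,"dy": 0,"dz": 0,"yaw": 0,"fingers": -1}])

```text
time_s: 8.75
tcp_pos: [0.495, 0.0647, 0.1162]
ee_rot: [[0.956, 0.294, -0.004], [0.294, -0.956, 0.004], [-0.003, -0.005, -1.0]]
force: [0.2, 0.8, -2.7]
gripper_width: 0.217
grip_force: 60.9
```

```bash
python3 - <<'E'
from h import *
o=ctrl.get_obs(); c=cam('top');w=cam('wrist'); import pickle; pickle.dump((c,w,o),open('c3.pkl','wb'))
t=np.array(o['tcp_pos']);R=np.array(o['ee_rot']); print(t,R,o['time_s'])
for n,k in(('top',c),('wrist',w)):
    P=((world(k)-t)@R)[k['depth']>0]   # tool frame: z down
    u=P[(abs(P[:,1])<.06)&(P[:,0]>.05)&(P[:,0]<.16)&(P[:,2]<.115-.1175+.0+.01)&(P[:,2]>-.035)]
    print(n,'upright top',len(u), cv2.minAreaRect(u[:,:2].astype(np.float32)) if len(u) else '')
    b=P[(abs(P[:,1])<.012)&(P[:,0]>.04)&(P[:,0]<.09)&(P[:,2]<-.06)&(P[:,2]>-.08)]
    print(' blade top',len(b),cv2.minAreaRect(b[:,:2].astype(np.float32)) if len(b) else '',np.median(b[:,2]))
    s=P[(abs(P[:,1])<.009)&(P[:,0]>.02)&(P[:,0]<.09)&(abs(P[:,2]+.004)<.008)]
    print(' stock',len(s),np.median(s[:,2]))
    g=P[(abs(P[:,1])<.035)&(P[:,0]>-.03)&(P[:,0]<.09)&(P[:,2]>.07)&(P[:,2]<.13)]; print(' base z',len(g),np.median(g[:,2]))
cv2.imwrite('pics/w3.png',w['color'])
E
```

```text
[0.49496737 0.06467361 0.11615137] [[ 0.95586245  0.29378494 -0.00416872]
 [ 0.29380097 -0.9558584   0.00396214]
 [-0.00282069 -0.00501204 -0.99998346]] 8.75
top upright top 62 ((0.10646244883537292, 8.215755224227905e-05), (0.008241988718509674, 0.089409738779068), 4.941400527954102)
 blade top 0  nan
 stock 0 nan
 base z 15 0.09778874779125211
wrist upright top 11033 ((0.07790961861610413, 0.000510387122631073), (0.05563243478536606, 0.09057841449975967), 0.24669620394706726)
 blade top 2480 ((0.06272032856941223, 0.00341342412866652), (0.005008582025766373, 0.022028185427188873), 89.81268310546875) -0.06466121760497287
 stock 2125 0.00018725280267288072
 base z 8257 0.09611695112975832
  return _methods._mean(a, axis=axis, dtype=dtype,
  ret = ret.dtype.type(ret / rcount)
```

View pics/w3.png

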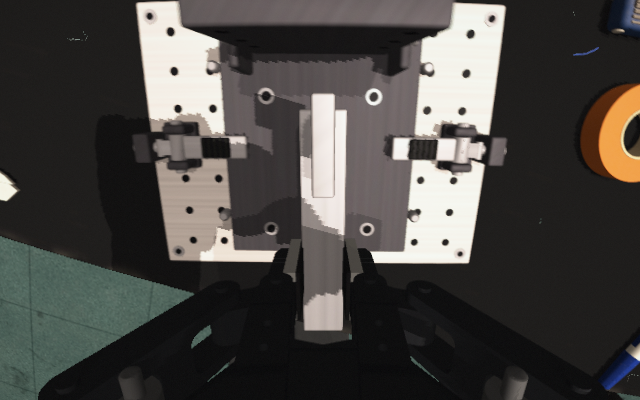

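The wrist view shows the square (x≈323) centred on the upright (182–453), parallel to it, with both hold-downs level. Descending.

Request:
drive_tool(targets=[{"dx": 0,"dy": 0,"dz": 0.01,"yaw": 0,"fingers": -1},{"dx": 0,"dy": 0,"dz": 0.025,"yaw": 0,"fingers": -1},{"dx": 0,"dy": 0,"dz": 0.025,"yaw": 0,"fingers": -1},{"dx": 0,"dy": 0,"dz": 0.01,"yaw": 0,"fingers": -1},{"dx": 0,"dy": 0,"dz": 0,"yaw": 0,"fingers": -1}])

```text
time_s: 9.35
tcp_pos: [0.4944, 0.057, 0.046]
ee_rot: [[0.959, 0.284, -0.006], [0.284, -0.959, -0.001], [-0.006, -0.0, -1.0]]
force: [-1.0, -0.3, -2.5]
gripper_width: 0.217
grip_force: 60.8
```

Request:
drive_tool(targets=[{"dx": 0,"dy": 0,"dz": 0.003,"yaw": 0,"fingers": -1},{"dx": 0,"dy": 0,"dz": 0,"yaw": 0,"fingers": -1}])

```text
time_s: 9.55
tcp_pos: [0.4976, 0.0586, 0.046]
ee_rot: [[0.959, 0.285, 0.002], [0.285, -0.959, 0.0], [0.002, 0.0, -1.0]]
force: [-0.0, -0.2, -3.0]
gripper_width: 0.22
grip_force: 60.9
```

Request:
drive_tool(targets=[{"dx": 0,"dy": -0.004,"dz": 0.001,"yaw": 0,"fingers": -1},{"dx": 0,"dy": -0.004,"dz": 0.001,"yaw": 0,"fingers": -1},{"dx": 0,"dy": 0,"dz": 0.001,"yaw": 0,"fingers": -1},{"dx": 0,"dy": 0,"dz": 0,"yaw": 0,"fingers": -1}])

```text
time_s: 9.95
tcp_pos: [0.4943, 0.0668, 0.0424]
ee_rot: [[0.958, 0.286, 0.0], [0.286, -0.958, -0.0], [0.0, 0.0, -1.0]]
force: [-0.8, -0.6, -3.7]
gripper_width: 0.211
grip_force: 60.9
```

Request:
drive_tool(targets=[{"dx": 0,"dy": 0,"dz": 0.001,"yaw": 0,"fingers": -1},{"dx": 0,"dy": 0,"dz": 0.001,"yaw": 0,"fingers": -1},{"dx": 0,"dy": 0,"dz": 0,"yaw": 0,"fingers": -1}])

```text
time_s: 10.25
tcp_pos: [0.4943, 0.0662, 0.0401]
ee_rot: [[0.958, 0.285, -0.0], [0.285, -0.958, -0.0], [-0.0, 0.0, -1.0]]
force: [-0.9, -0.0, -2.1]
gripper_width: 0.216
grip_force: 60.9
```

Request:
drive_tool(targets=[{"dx": 0,"dy": 0,"dz": 0.001,"yaw": 0,"fingers": -1},{"dx": 0,"dy": 0,"dz": 0,"yaw": 0,"fingers": -1},{"dx": 0,"dy": 0,"dz": 0,"yaw": 0,"fingers": -1}])

```text
time_s: 10.55
tcp_pos: [0.4945, 0.0663, 0.0397]
ee_rot: [[0.958, 0.285, 0.0], [0.285, -0.958, -0.0], [0.0, 0.0, -1.0]]
force: [-1.5, -0.4, 2.0]
gripper_width: 0.216
grip_force: 61.4
```

Request:
drive_tool(targets=[{"dx": 0,"dy": 0,"dz": 0.001,"yaw": 0,"fingers": -1},{"dx": 0,"dy": 0,"dz": 0,"yaw": 0,"fingers": -1},{"dx": 0,"dy": 0,"dz": 0,"yaw": 0,"fingers": -1}])

```text
time_s: 10.85
tcp_pos: [0.4945, 0.0663, 0.0396]
ee_rot: [[0.958, 0.285, 0.0], [0.285, -0.958, -0.001], [0.0, 0.001, -1.0]]
force: [-3.9, -0.6, 10.0]
gripper_width: 0.215
grip_force: 62.5
```

Request:
drive_tool(targets=[{"dx": 0.004,"dy": 0,"dz": -0.0005,"yaw": 0,"fingers": -1},{"dx": 0.006,"dy": 0,"dz": 0,"yaw": 0,"fingers": -1},{"dx": 0.006,"dy": 0,"dz": 0,"yaw": 0,"fingers": -1},{"dx": 0.004,"dy": 0,"dz": 0,"yaw": 0,"fingers": -1},{"dx": 0,"dy": 0,"dz": 0,"yaw": 0,"fingers": -1}])

```text
time_s: 11.35
tcp_pos: [0.5135, 0.0719, 0.0396]
ee_rot: [[0.958, 0.285, -0.001], [0.285, -0.958, -0.001], [-0.001, 0.001, -1.0]]
force: [-3.4, -1.3, 6.7]
gripper_width: 0.214
grip_force: 62.2
```

Request:
drive_tool(targets=[{"dx": 0.002,"dy": 0,"dz": 0,"yaw": 0,"fingers": -1},{"dx": 0.002,"dy": 0,"dz": 0,"yaw": 0,"fingers": -1},{"dx": 0.002,"dy": 0,"dz": 0,"yaw": 0,"fingers": -1},{"dx": 0.002,"dy": 0,"dz": 0,"yaw": 0,"fingers": -1},{"dx": 0,"dy": 0,"dz": 0,"yaw": 0,"fingers": -1}])

```text
time_s: 11.85
tcp_pos: [0.5198, 0.0738, 0.0396]
ee_rot: [[0.958, 0.285, -0.003], [0.285, -0.958, -0.002], [-0.004, 0.001, -1.0]]
force: [-7.4, -1.3, 9.0]
gripper_width: 0.216
grip_force: 62.6
```

Request:
drive_tool(targets=[{"dx": 0.001,"dy": 0,"dz": 0,"yaw": 0,"fingers": -1},{"dx": 0.001,"dy": 0,"dz": 0,"yaw": 0,"fingers": -1},{"dx": 0.001,"dy": 0,"dz": 0,"yaw": 0,"fingers": -1},{"dx": 0.001,"dy": 0,"dz": 0,"yaw": 0,"fingers": -1},{"dx": 0,"dy": 0,"dz": 0,"yaw": 0,"fingers": -1}])

```text
time_s: 12.35
tcp_pos: [0.5219, 0.0744, 0.0396]
ee_rot: [[0.958, 0.285, -0.007], [0.285, -0.958, -0.003], [-0.007, 0.001, -1.0]]
force: [-10.0, -2.6, 13.5]
gripper_width: 0.213
grip_force: 62.9
```

Request:
drive_tool(targets=[{"dx": 0.001,"dy": 0,"dz": 0,"yaw": 0,"fingers": -1},{"dx": 0.001,"dy": 0,"dz": 0,"yaw": 0,"fingers": -1},{"dx": 0,"dy": 0,"dz": 0,"yaw": 0,"fingers": -1}])

```text
time_s: 12.65
tcp_pos: [0.524, 0.075, 0.0396]
ee_rot: [[0.958, 0.285, -0.006], [0.285, -0.958, -0.003], [-0.007, 0.001, -1.0]]
force: [-8.5, -1.9, 12.8]
gripper_width: 0.22
grip_force: 62.9
```

Request:
drive_tool(targets=[{"dx": 0.001,"dy": 0,"dz": 0,"yaw": 0,"fingers": -1},{"dx": 0.001,"dy": 0,"dz": 0,"yaw": 0,"fingers": -1},{"dx": 0,"dy": 0,"dz": 0,"yaw": 0,"fingers": -1}])

```text
time_s: 12.95
tcp_pos: [0.526, 0.0756, 0.0396]
ee_rot: [[0.958, 0.285, -0.006], [0.285, -0.958, -0.003], [-0.007, 0.001, -1.0]]
force: [-9.3, -2.6, 12.8]
gripper_width: 0.216
grip_force: 62.8
```

Request:
drive_tool(targets=[{"dx": 0.001,"dy": 0,"dz": 0,"yaw": 0,"fingers": -1},{"dx": 0.001,"dy": 0,"dz": 0,"yaw": 0,"fingers": -1},{"dx": 0,"dy": 0,"dz": 0,"yaw": 0,"fingers": -1}])

```text
time_s: 13.25
tcp_pos: [0.527, 0.0759, 0.0396]
ee_rot: [[0.958, 0.285, -0.008], [0.285, -0.958, -0.004], [-0.009, 0.001, -1.0]]
force: [-11.5, -2.9, 15.4]
gripper_width: 0.218
grip_force: 63.2
```

Request:
drive_tool(targets=[{"dx": 0.001,"dy": 0,"dz": 0,"yaw": 0,"fingers": -1},{"dx": 0.001,"dy": 0,"dz": 0,"yaw": 0,"fingers": -1},{"dx": 0,"dy": 0,"dz": 0,"yaw": 0,"fingers": -1}])

```text
time_s: 13.55
tcp_pos: [0.527, 0.0759, 0.0396]
ee_rot: [[0.958, 0.285, -0.012], [0.285, -0.958, -0.005], [-0.013, 0.001, -1.0]]
force: [-15.2, -4.1, 18.4]
gripper_width: 0.211
grip_force: 63.7
```

Request:
drive_tool(targets=[{"dx": 0.001,"dy": 0,"dz": 0.0005,"yaw": 0,"fingers": -1},{"dx": 0,"dy": 0,"dz": 0,"yaw": 0,"fingers": -1},{"dx": 0,"dy": 0,"dz": 0,"yaw": 0,"fingers": -1}])

```text
time_s: 13.85
tcp_pos: [0.5271, 0.0759, 0.0396]
ee_rot: [[0.958, 0.285, -0.014], [0.285, -0.958, -0.006], [-0.015, 0.002, -1.0]]
force: [-18.5, -4.7, 24.0]
gripper_width: 0.218
grip_force: 64.3
```

```bash
python3 - <<'E'
from h import *
o=ctrl.get_obs(); w=cam('wrist'); s=cam('scene'); top=cam('top'); import pickle; pickle.dump((top,w,s,o),open('c4.pkl','wb'))
t=np.array(o['tcp_pos']);R=np.array(o['ee_rot']); print(t,R.round(4),o['time_s'],o['force'])
F=np.radians(16.6); M=np.array([[np.cos(F),-np.sin(F),0],[np.sin(F),np.cos(F),0],[0,0,1]])
for n,k in(('wrist',w),('scene',s),('top',top)):
    P=((world(k)-np.array([.5398,.0806,0]))@M)[k['depth']>0]
    # upright top edge plane and blade top
    for nm,z0,z1,y in(('upr',.128,.145,.05),('blade',.095,.112,.015)):
        u=P[(P[:,2]>z0)&(P[:,2]<z1)&(abs(P[:,1])<y)&(P[:,0]>.03)&(P[:,0]<.09)]
        if len(u)>5: print(n,nm,len(u),np.percentile(u,[2,50,98],axis=0).round(4).tolist())
    f=P[(P[:,2]>.06)&(P[:,2]<.125)&(abs(P[:,1])>.014)&(abs(P[:,1])<.044)&(abs(P[:,0]-.06)<.015)]
    if len(f)>50: q=np.polyfit(f[:,2],f[:,0],1); print(n,'face slope',len(f),q)
    b=P[(P[:,2]>.045)&(P[:,2]<.1)&(abs(P[:,1])<.008)&(abs(P[:,0]-.04)<.012)]
    st=P[(P[:,2]>.033)&(P[:,2]<.048)&(abs(P[:,1])<.007)&(P[:,0]>.0)&(P[:,0]<.036)]
    if len(st)>50: print(n,'stock pitch',len(st),np.linalg.lstsq(np.c_[st[:,:2],np.ones(len(st))],st[:,2],rcond=None)[0])
cv2.imwrite('pics/f.png',np.hstack([cv2.resize(w['color'],(400,250)),cv2.resize(s['color'][190:310,250:390],(400,343))[:250]]))
E
```

```text
[0.52706983 0.07591318 0.03958825] [[ 0.9584  0.2851 -0.014 ]
 [ 0.2851 -0.9585 -0.0059]
 [-0.0151  0.0016 -0.9999]] 13.85 [-18.48069265  -4.65783803  24.00629012]
wrist blade 2861 [[0.0397, -0.0093, 0.0984], [0.0521, -0.0009, 0.1049], [0.0609, 0.0111, 0.1109]]
wrist face slope 1230 [-0.00024569  0.0608354 ]
wrist stock pitch 1518 [ 0.00188082 -0.00099897  0.03989344]
scene upr 150 [[0.0609, -0.0426, 0.1283], [0.065, 0.0056, 0.1365], [0.0709, 0.0451, 0.1389]]
scene blade 56 [[0.0393, -0.0142, 0.0956], [0.0544, 0.0032, 0.1026], [0.0616, 0.0135, 0.111]]
scene face slope 143 [-0.0036983   0.06267573]
top upr 21 [[0.0618, -0.0456, 0.1293], [0.0652, -0.0424, 0.1365], [0.0706, -0.0385, 0.1392]]
```

View pics/f.png

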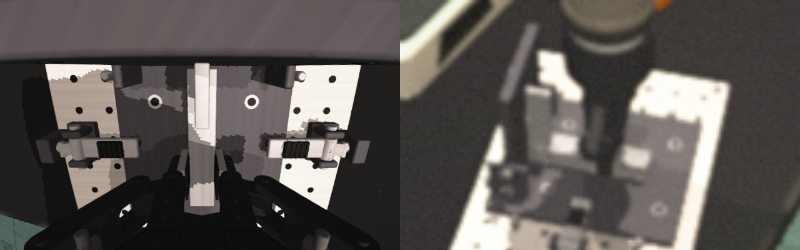

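The views show the square's blade against the upright with both hold-downs level. The upright's face slope is about 0, the stock's pitch is about 0.002, and the tool is at rest with about 19 N forward and 24 N down. Handing in.

```bash
python3 -c "
from plant import ctrl
print(ctrl.finish_job())"
```

```text
the job is handed in; nothing more can be done
None
```

The job is handed in: both hold-downs are snapped shut, and the gripped square is pressed home at about 19 N against the upright and 24 N against the base, with the upright measuring square in the last images; no pass/fail verdict came back.

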